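# Shut the spouts of the open paint tins

### The job

The pour is finished and two of the three paint tins still have their spout flap up: push both raised flaps all the way down until they lie shut and level over their spouts, and leave the third tin shut. Only push: do not pick up, tip or shove the tins, and leave everything else on the bench where it is.

Things in the scene. Friction and masses are not known exactly. Their poses are not given: they have to be found in the camera images.
- tin_tall: loose paint tin 108 mm across, 130 mm high, the tallest of the three; its flap starts raised (0.8 to 1.8 rad). Origin: centre of its underside, z up. Its black mixing lid, 114 mm across, has its flat top 146 mm above the bench; the spout is on the -x half; a black grip at +x, 16 mm thick, no higher than the lid, reaches 102 mm from the axis
- flap_tall (a joint): spout flap of tin_tall: flat grey plate 56 x 50 x 5 mm, hinged across the lid's middle along the tin's y. 0 rad = shut, level over the spout, pointing to the tin's -x; pi/2 = upright; 1.9 = stop, leaning back towards the grip. Stiff hinge (about 0.025 N m): it stays at whatever angle it is left; no spring, no catch
- flap_tall_hinge (a point): middle of that flap's hinge line, 4 mm to +x of the tin's axis, 158 mm above the bench, 12 mm above the lid's flat top; fixed on the tin, with its axes
- flap_tall_edge (a point): middle of that flap's free edge, 56 mm from the hinge line; axes turn with the flap (shut: the tin's)
- tin_squat: loose paint tin 100 mm across, 95 mm high, one of two equal low ones; its flap starts raised (0.8 to 1.8 rad). Origin: centre of its underside, z up. Its black mixing lid, 106 mm across, has its flat top 111 mm above the bench; the spout is on the -x half; a black grip at +x, 16 mm thick, no higher than the lid, reaches 98 mm from the axis
- flap_squat (a joint): spout flap of tin_squat: flat grey plate 52 x 50 x 5 mm, hinged across the lid's middle along the tin's y. 0 rad = shut, level over the spout, pointing to the tin's -x; pi/2 = upright; 1.9 = stop, leaning back towards the grip. Stiff hinge (about 0.025 N m): it stays at whatever angle it is left; no spring, no catch
- flap_squat_hinge (a point): middle of that flap's hinge line, 4 mm to +x of the tin's axis, 123 mm above the bench, 12 mm above the lid's flat top; fixed on the tin, with its axes
- flap_squat_edge (a point): middle of that flap's free edge, 52 mm from the hinge line; axes turn with the flap (shut: the tin's)
- tin_third: loose paint tin 100 mm across, 95 mm high, one of two equal low ones; its flap starts shut (0). Origin: centre of its underside, z up. Its black mixing lid, 106 mm across, has its flat top 111 mm above the bench; the spout is on the -x half; a black grip at +x, 16 mm thick, no higher than the lid, reaches 98 mm from the axis
- flap_third (a joint): spout flap of tin_third: flat grey plate 52 x 50 x 5 mm, hinged across the lid's middle along the tin's y. 0 rad = shut, level over the spout, pointing to the tin's -x; pi/2 = upright; 1.9 = stop, leaning back towards the grip. Stiff hinge (about 0.025 N m): it stays at whatever angle it is left; no spring, no catch
- flap_third_hinge (a point): middle of that flap's hinge line, 4 mm to +x of the tin's axis, 123 mm above the bench, 12 mm above the lid's flat top; fixed on the tin, with its axes
- flap_third_edge (a point): middle of that flap's free edge, 52 mm from the hinge line; axes turn with the flap (shut: the tin's)
- cup: white open mixing cup, 84 mm across the rim, 105 mm high, on the pan of the scale at the robot's left; loose; origin at the centre of its underside
- bottle: small white bottle, 38 mm across, 85 mm high, between two tins; loose; origin at the centre of its underside
- stirrer: stirring spatula, 200 mm long, lying flat on the bench between two tins; loose; lies along its x
- tape: roll of tape, 100 mm across, 25 mm high, flat on the bench to the right; loose; origin at the centre of its underside
- thinner: white bottle, 72 mm across, 160 mm high, behind the tins; loose; origin at the centre of its underside
- spare_cup: white open cup like the one on the scale, on the bench behind the tins; loose; origin at the centre of its underside

How it is judged:
By the outcome, as a careful person would: the job done as asked, in the order asked, and still so for the second after the job is handed in, with the robot touching nothing.
It also fails if it takes over 43 s, if anything falls off the work surface, if the arm or the gripper's body presses on something with over 40 N, if the wrist force passes 120 N, or if a joint passes its speed limit or range.

### The arm

A 7-joint arm with a two-finger parallel gripper is mounted at the origin on the work surface. World frame = base frame: x ahead of the robot, y to its left, z up, the work surface at z = 0. Lengths are in mm, angles in rad, forces in N, time in s.
With the tool pointing down it reaches from about 400 to 900 mm from the base axis. Payload 5.6 kg.
Tool frame: the origin (TCP) lies midway between the tips of the shut fingers; the grasp point (between the pads) lies 19 mm behind it; z points along the fingers, y is the line along which they close (so a half turn about z gives the same grasp; the last joint's range is limited). The gripper opens to 92 mm and grips with 3 to 60 N. Pads are 20 mm wide; open, the fingers measure 128 mm over their backs; the gripper's body (75 mm by 189 mm) begins 69 mm behind the grasp point.
Start: joints at [-1.264, 0.468, -0.012, 1.603, 0.006, 1.071, -0.056], TCP at [222.804, 610.63, 188.792] pointing down, gripper open.
Joint ranges: [-2.53, 2.53], [-0.31, 2.02], [-1.57, 1.55], [0.28, 2.44], [-1.29, 4.43], [0.15, 1.84], [-2.92, 2.92]. Speed limits (rad/s): [2.57, 2.57, 3.14, 3.14, 3.14, 3.14, 3.14].

### API

Orientations are given as a rotation vector (axis times angle).
In Python, from cell import robot, grip, kin, viewer gives the robot as it stands. Calls block until the motion is done:
- robot.movep(position, orientation): joint-space move of the TCP to a pose.
- robot.servo_line(position, feed=150, rotation=None): straight line of the TCP; rotation=None keeps the orientation; feed is the mean speed in mm/s.
- robot.goto_joints(angles): joint-space move.
- grip(opening, newtons=None): opening from 0.0 (shut) to 1.0 (fully open); newtons is the grip in N (None keeps the last); returns when the fingers have stopped.
- robot.hold(seconds).
- kin.ik(position, orientation): joint angles nearest the present ones, or None.
- robot.observe(): the state.
- viewer.read_camera(name): name is "scene" or "top" or "wrist"; returns the picture (400x640x3 uint8, red, green, blue); there is no depth.
- viewer.camera_info(name): a dict with "camera_matrix" (3x3 intrinsics, pixels), "R" (3x3) and "t" (3): a world point X has camera coordinates R X + t. Camera axes: x right, y down, z forward; pixel columns grow to the right and rows downward; lengths in mm; the calibration is good to about 2 mm. The wrist camera is an equidistant fisheye: a pixel r from the principal point sees the ray r / f radians off the axis. A picture is of the moment at which its call begins: read the wrist's pose just before it. camera_info takes no time and is no camera call; for the wrist camera it gives the pose at the moment of the call.
A pose or a line that the arm cannot do raises robot.IKError and nothing moves.
- robot.job_done(): hands the job in; it is judged then, once.
Trained networks look in the newest picture that a camera, given by its name, has taken for a name from the list of things; names that differ only in an ending like _2 or _b are one class to them, and where a whole thing is asked for, a point or a joint stands for the part that bears it (a point fixed in the world has none). Each returns a list of dicts, best first, with "confidence" (0 to 1); they miss things now and then, are a little off and sometimes report something else, mostly with a low value. They report only what shows in the picture. A call takes as long as a camera call.
- viewer.silhouettes(name, camera): "mask" (400x640 bool, what is visible of it).
- viewer.pinpoint(name, camera): "at" ([x, y, z] in mm, in the coordinates of the camera as it stood for that picture, good to about 4 mm: a listed point, or the origin of a listed thing).
The state is a dict: "t": time; "joints": joint angles; "joint_velocities": joint speeds; "joint_torque": joint torques, N m; "tcp_pos": TCP position; "tcp_rot": TCP orientation; "contact_force": force on the tool from outside, world axes, zero at the start; "wrist_torque": the same for the moment, N m; "grip_width": opening from 0.0 (shut) to 1.0 (fully open); "grip_force": force on a finger pad.
Only numpy, scipy, OpenCV 4.12 (cv2) and the standard library are available. Lean on these libraries where they do the work, as an engineer would, in place of code of your own. Each camera call takes 0.05 s, during which the arm holds its last target. There are 200 camera calls.

## Working session

There is one attempt and no reset: what is moved stays moved. The work goes in short steps, each a Python script; the robot and the scene stay as the last script left them, time stands still between calls to the robot, and variables do not carry over. Pictures are saved under pics/ and viewed, at most 10 in all, crops included, and the job is handed in when it is done.

```bash
mkdir -p pics; ls
cat > h.py <<'E'
import numpy as np, cv2
from cell import robot, grip, kin, viewer
def world(p,info): return np.array(info["R"]).T@(np.array(p)-np.array(info["t"]))
def find(name,cam):
    i=viewer.camera_info(cam)
    return [(round(d["confidence"],2),np.round(world(d["at"],i),1)) for d in viewer.pinpoint(name,cam)]
E
python3 - <<'E'
from h import *
print(robot.observe()["t"])
for c in ("scene","top"):
    im=viewer.read_camera(c); cv2.imwrite(f"pics/{c}0.png",im[:,:,::-1])
    for n in ["tin_tall","tin_squat","tin_third"]+[f"flap_{k}_{e}" for k in("tall","squat","third") for e in("hinge","edge")]+["bottle","thinner","spare_cup","cup"]:
        print(c,n,find(n,c)[:3])
o=robot.observe();print(o["t"],o["tcp_rot"],o["contact_force"])
E
```

```text
pics
0.0
scene tin_tall [(0.91, array([551.6, 232.7,   2. ])), (0.71, array([559.4, 228.6, 162.4])), (0.42, array([ 491.9, -239.4,  124. ]))]
scene tin_squat [(0.77, array([545. ,  18.4,   1.7])), (0.37, array([540.7,  15.8, 171.8]))]
scene tin_third [(0.64, array([ 491. , -242.4,    2.3]))]
scene flap_tall_hinge [(0.55, array([558.7, 225.7, 158.7]))]
scene flap_tall_edge []
scene flap_squat_hinge [(0.84, array([548.9,  18.1, 122.5]))]
scene flap_squat_edge [(0.41, array([541. ,  15.8, 173.4]))]
scene flap_third_hinge [(0.65, array([ 493.2, -237.9,  125.5]))]
scene flap_third_edge [(0.51, array([ 447.8, -264.5,  125.2]))]
scene bottle [(0.61, array([435.2, 120.9,   2.6]))]
scene thinner [(0.93, array([736.6, 170.2,  -4.2]))]
scene spare_cup [(0.75, array([ 492.3, -245.8,   -3.1])), (0.64, array([738.4, -47.7,   3.3]))]
scene cup [(0.58, array([473.1, 476.7,  52.8]))]
top tin_tall [(0.61, array([ 5.511e+02,  2.264e+02, -1.000e-01])), (0.52, array([540.4,  12.5, 175.6])), (0.31, array([ 4.306e+02,  1.235e+02, -4.000e-01]))]
top tin_squat [(0.74, array([541.2,  12.9, 174.4])), (0.61, ar
[... 334 characters left out ...]
1.1]))]
top flap_squat_edge [(0.56, array([542.4,  12.9, 174.4])), (0.2, array([ 492.3, -245.8,    3.3]))]
top flap_third_hinge [(0.89, array([ 496.5, -238.4,  123.9]))]
top flap_third_edge [(0.82, array([ 449.9, -265.1,  119.9]))]
top bottle [(0.72, array([ 4.339e+02,  1.210e+02, -4.000e-01])), (0.71, array([736.3, 165.2,  -3.1]))]
top thinner [(0.71, array([550.9, 226.6,   3.5])), (0.55, array([739.4, 166.7,  -1.5]))]
top spare_cup [(0.65, array([552.5,  23.6, 126.6])), (0.59, array([ 7.343e+02, -5.540e+01, -6.000e-01]))]
top cup [(0.93, array([471.8, 475.8,  51.8])), (0.74, array([555.9, 227.4, 155.4]))]
1.4 [5.46790615e-01 3.09361551e+00 2.40730830e-05] [0.08298051 0.13336072 0.7799537 ]
```

View pics/scene0.png

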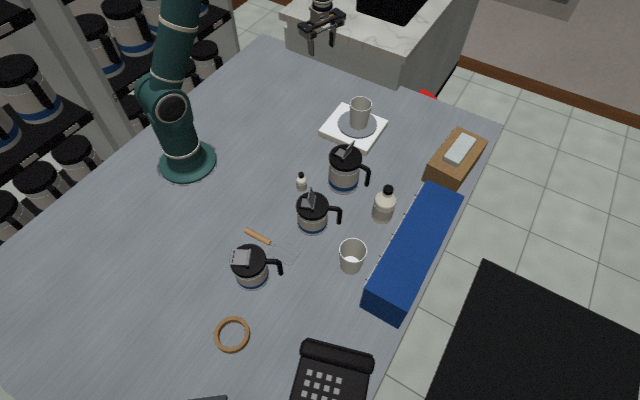

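View pics/top0.png

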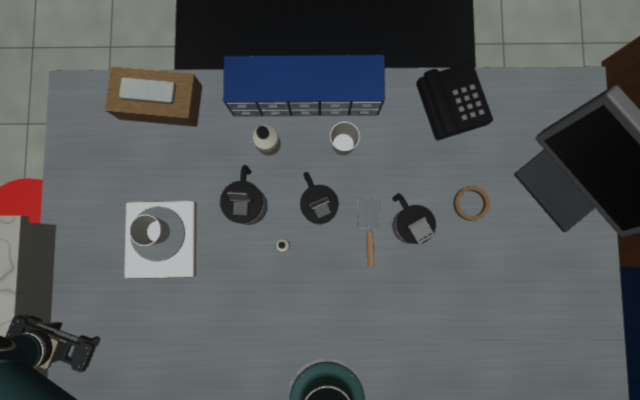

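The scene view shows the tall tin at (345,165), squat at (312,210) and third at (250,265). The first two flaps are up and the third is flat. The top view puts the tins at (243,200), (320,204) and (414,224), with grips pointing up or up-left. The network positions agree with this. Next I need the tin yaws, which I'll take from the grips in the top view.

```bash
cat > yaw.py <<'E'
from h import *
im=cv2.imread("pics/top0.png"); i=viewer.camera_info("top")
K,R,t=[np.array(i[k],float) for k in("camera_matrix","R","t")]
pr=lambda X:cv2.projectPoints(np.array(X,float).reshape(-1,3),cv2.Rodrigues(R)[0],t,K,None)[0].reshape(-1,2)
g=im.max(2); out=[]
for n,(x,y),H,rl,L in (("tall",(551.3,228.5),146,57,102),("squat",(547,19),111,53,98),("third",(492,-243.5),111,53,98)):
    # grip: black pixels outside the lid disc, back-projected at a height just below the lid
    v,u=np.nonzero(g<45); ray=np.c_[u,v,np.ones(len(u))]@np.linalg.inv(K).T@R; c=-R.T@t
    P=(c+ray*((H-8-c[2])/ray[:,2])[:,None])[:,:2]-(x,y); d=np.hypot(*P.T)
    s=(d>rl+12)&(d<L+8)&(P[:,0]>0); m=P[s].mean(0); a=np.arctan2(m[1],m[0])
    print(n,s.sum(),"yaw",a.round(3),"max r",d[s].max().round(1),np.degrees(np.arctan2(P[s][:,1],P[s][:,0])).std().round(1))
    cx=pr([x,y,H])[0]; S=5
    o=int(cx[0])-40,int(cx[1])-45
    z=cv2.resize(im[o[1]:o[1]+80,o[0]:o[0]+80],None,fx=S,fy=S,interpolation=cv2.INTER_CUBIC)
    px=lambda X:tuple(int(q) for q in (pr(X)[0]-o+.5)*S)
    e=np.array([np.cos(a),np.sin(a)])
    cv2.line(z,px([x,y,H]),px([*(np.array([x,y])+L*e),H-8]),(0,255,0),1)
    pts=[px([x+rl*np.cos(w),y+rl*np.sin(w),H]) for w in np.linspace(0,6.28,60)]
    cv2.polylines(z,[np.array(pts)],True,(0,0,255),1); out.append(z[:,:265] if 0 else z)
cv2.imwrite("pics/yaw.png",cv2.resize(np.hstack(out),(798,266)))
E
python3 yaw.py
```

```text
tall 76 yaw -0.127 max r 97.5 4.3
squat 49 yaw 0.403 max r 94.6 2.7
third 69 yaw 0.554 max r 95.5 4.4
```

View pics/yaw.png

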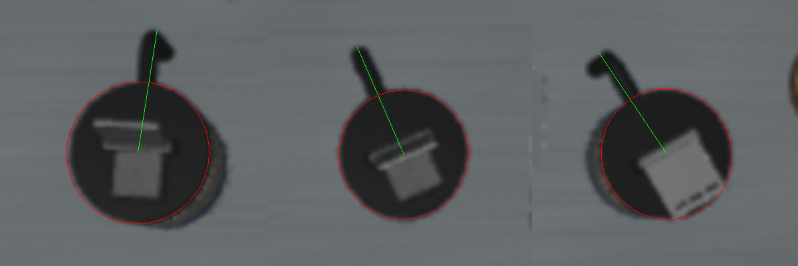

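The crop shows the fitted lid circles matching and both raised flaps nearly upright. The tall tin's hinge line is almost level, so its yaw is about -0.06. The squat tin's yaw is about 0.43, and the third tin stays untouched.

```bash
cat > push.py <<'E'
from h import *
def push(hx,hy,hz,a,L):
    """hinge point (world), tin yaw, flap length: sweep the flap over from the grip side, then press it level."""
    e=np.array([np.cos(a),np.sin(a)]); rot=np.pi*np.array([np.cos(a/2+np.pi/2),np.sin(a/2+np.pi/2),0])
    # corner = front lower edge of the fingertips, in the hinge frame; TCP is 10 mm behind it
    P=lambda cx,cz:[*(np.array([hx,hy])+e*(cx+10)),hz+cz]
    F=lambda:np.array(robot.observe()["contact_force"])
    robot.movep(P(42,90),rot); robot.servo_line(P(42,30),feed=120); f0=F()
    path=[(-30*np.cos(1.4),30)]+[(-r*np.cos(w),r*np.sin(w)) for w,r in zip(np.linspace(1.2,.3,6),np.linspace(31,L-12,6))]
    for c in path:
        robot.servo_line(P(*c),feed=60); f=F()-f0; print(np.round(c),f.round(1))
        if np.linalg.norm(f)>10: print("ABORT"); return
    cz=path[-1][1]
    while cz>-3:
        cz-=1; robot.servo_line(P(-(L-10),cz),feed=20); f=F()-f0
        if f[2]>5: break
    print("end",cz,f.round(1)); robot.hold(.2); print((F()-f0).round(1))
    robot.servo_line(P(-(L-10),90),feed=150); print("t",robot.observe()["t"])
E
python3 - <<'E'
from push import *
grip(0.0); p=robot.observe()["tcp_pos"]; robot.servo_line([p[0],p[1],290],feed=200)
push(557.5,228,158,-.06,56)
E
```

```text
[-5. 30.] [-1.   0.1 -0.7]
[-11.  29.] [ 0.1 -1.1  5.3]
[-18.  29.] [-0.4 -1.7  7. ]
[-24.  27.] [-2.2 -2.6 13.7]
ABORT
```

Run:
```python
from h import *
a=viewer.read_camera("scene")[110:230,270:400]
print(find("flap_tall_edge","scene"))
b=viewer.read_camera("top")[150:270,180:310]
print(find("flap_tall_edge","top"),find("tin_tall","top"))
cv2.imwrite("pics/ab.png",cv2.resize(np.hstack([a,b]),(780,360),interpolation=cv2.INTER_CUBIC)[:,:,::-1])
o=robot.observe();print(o["t"],o["tcp_pos"],o["contact_force"],o["wrist_torque"])
```

```text
[(0.56, array([550.1, 226.7, 213.5]))]
[] [(0.82, array([548.3, 226.5,   4.8])), (0.65, array([ 7.366e+02,  1.679e+02, -5.000e-01]))]
7.9917 [545.34001144 228.90821127 188.00433932] [-1.91300423 -1.66186143 14.01002927] [-0.4287362   0.34044248  0.01596549]
```

View pics/ab.png

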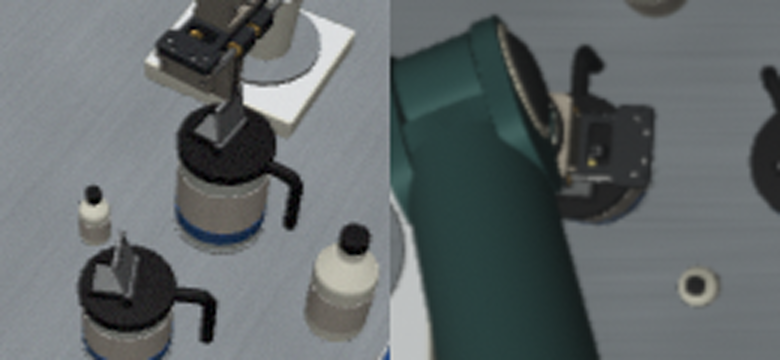

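Run:
```python
from h import *
a=viewer.read_camera("scene")[120:180,315:375]
b=cv2.imread("pics/scene0.png")[120:180,315:375,::-1]
cv2.imwrite("pics/zz.png",cv2.resize(np.hstack([b,a]),(800,400),interpolation=cv2.INTER_CUBIC)[:,:,::-1])
w=viewer.read_camera("wrist"); cv2.imwrite("pics/w.png",w[:,:,::-1])
```

```text
(no output)
```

View pics/zz.png

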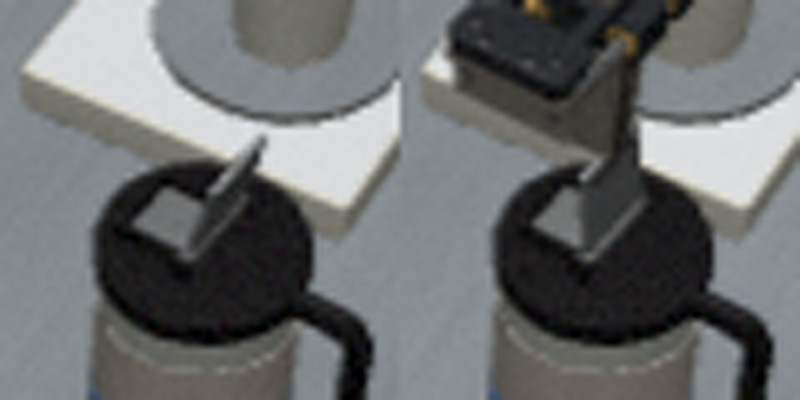

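View pics/w.png

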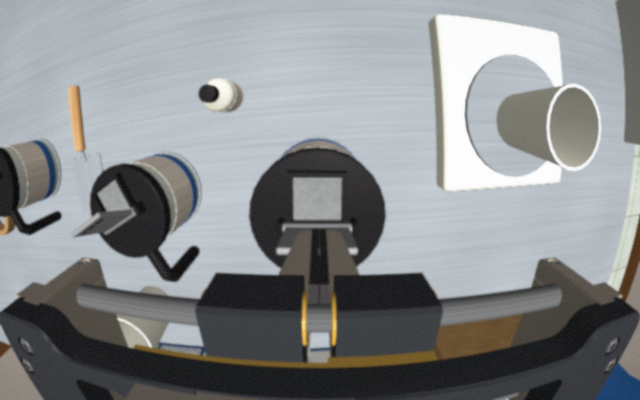

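Run:
```python
from h import *
h=np.array([557.5,228,158.]);a=-.06;e=np.array([np.cos(a),np.sin(a),0]);n=np.array([-np.sin(a),np.cos(a),0]);T=robot.observe()["tcp_pos"]
def proj(c,X):
    i=viewer.camera_info(c);K=np.array(i["camera_matrix"]);p=np.array(i["R"])@X+np.array(i["t"])
    if c=="wrist":
        r=np.hypot(p[0],p[1]);th=np.arctan2(r,p[2]);return K[:2,2]+K[[0,1],[0,1]]*th*p[:2]/max(r,1e-9)
    return (K@p)[:2]/p[2]
tiles=[]
for c,o,s,S in(("scene",(315,115),(66,66),6),("wrist",(265,165),(110,110),3.6)):
    im=viewer.read_camera(c)[o[1]:o[1]+s[1],o[0]:o[0]+s[0],::-1]
    z=cv2.resize(im,(396,396),interpolation=cv2.INTER_CUBIC); S=396/s[0]
    px=lambda X:tuple(int(q) for q in (proj(c,X)-o+.5)*S)
    tiles.append(z.copy())
    for th,col in((1.9,(0,0,255)),(1.57,(0,255,0)),(1.2,(255,0,0)),(.8,(0,255,255))):
        d=56*(-np.cos(th)*e+np.sin(th)*np.array([0,0,1]))
        cv2.polylines(z,[np.array([px(h+25*n),px(h+25*n+d),px(h-25*n+d),px(h-25*n)])],True,col,1)
    for sx,sy in((10,18),(10,-18),(-10,18),(-10,-18)): cv2.circle(z,px(T+sx*e+sy*n),3,(255,0,255),-1)
    tiles.append(z)
cv2.imwrite("pics/comp.png",cv2.resize(np.vstack([np.hstack(tiles[:2]),np.hstack(tiles[2:])]),(600,600)))
```

```text
(no output)
```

View pics/comp.png

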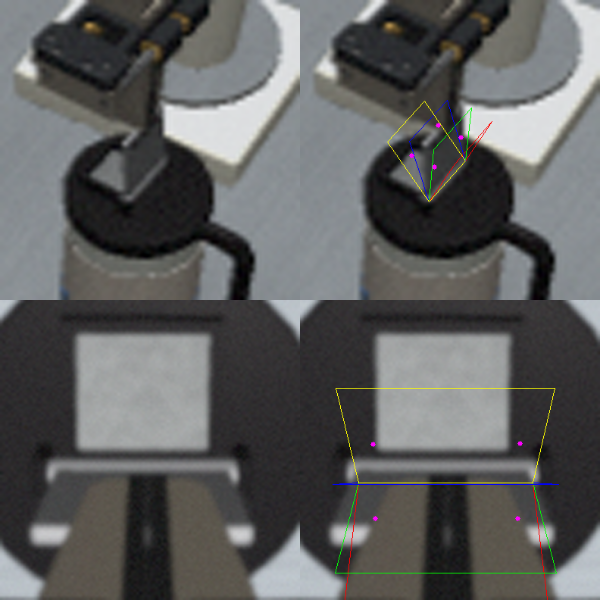

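Run:
```python
from h import *
T=robot.observe()["tcp_pos"]
for dz in (3,8,20,40,70):
    robot.servo_line([T[0],T[1],T[2]+dz],feed=60); o=robot.observe(); print(np.round(o["tcp_pos"],1),np.round(o["contact_force"],1),round(o["grip_width"],2))
for c in("scene","wrist"):
    im=viewer.read_camera(c); cv2.imwrite(f"pics/{c}2.png",im[:,:,::-1])
    for n in("tin_tall","flap_tall_hinge","flap_tall_edge","flap_squat_hinge","flap_squat_edge"): print(c,n,find(n,c)[:2])
a=cv2.imread("pics/scene2.png")[115:181,315:381]; b=cv2.imread("pics/wrist2.png")[150:300,245:395]
cv2.imwrite("pics/c2.png",np.hstack([cv2.resize(q,(396,396),interpolation=cv2.INTER_CUBIC) for q in(a,b)]))
print(robot.observe()["t"])
```

```text
[545.4 228.9 191. ] [0.4 0.1 0.4] 0.0
[545.3 229.  196. ] [-0.5  1.4 -0.5] 0.0
[545.7 229.1 208.7] [-0.1 -0.5  0.2] 0.01
[545.5 229.  228.5] [ 0.  -0.6  1.2] 0.01
[545.3 229.  258.1] [ 0.2 -0.4  0.7] 0.01
scene tin_tall [(0.75, array([539.2,  16.3, 173.9])), (0.63, array([551.1, 232. ,   6.7]))]
scene flap_tall_hinge [(0.91, array([556.5, 226.5, 159.8])), (0.72, array([736.6, 168.8,  -4.1]))]
scene flap_tall_edge [(0.69, array([550.2, 225.7, 213.2]))]
scene flap_squat_hinge [(0.86, array([553.6,  20.6, 120. ])), (0.4, array([435.7, 125. ,  -1.4]))]
scene flap_squat_edge [(0.52, array([539. ,  17.1, 172. ]))]
wrist tin_tall [(0.79, array([ 5.513e+02,  2.245e+02, -5.000e-01])), (0.48, array([472.6, 477.4,  51.4]))]
wrist flap_tall_hinge [(0.86, array([550.6, 225.2, 158.3])), (0.66, array([553.3, 225.6,   3.3]))]
wrist flap_tall_edge [(0.64, array([549.3, 229.3, 213.4]))]
wrist flap_squat_hinge [(0.97, array([551.3,  25.2, 121.3]))]
wrist flap_squat_edge [(0.58, array([534.4,  12.6, 174.5])), (0.15, array([552.2,  25. , 124.3]))]
10.7833
```

View pics/c2.png

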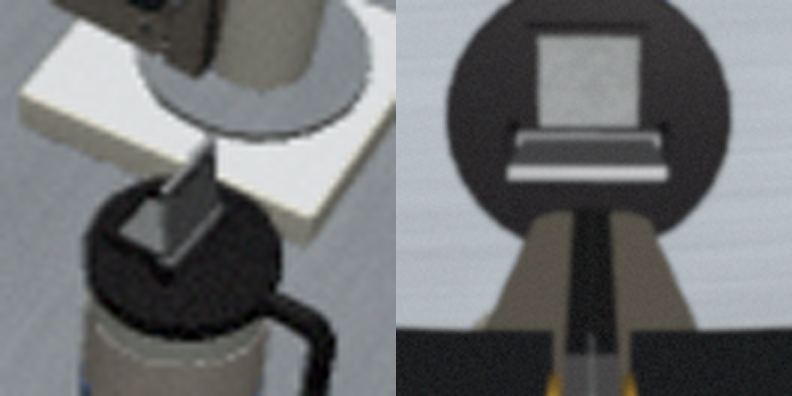

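Run:
```python
from h import *
o=robot.observe();T=o["tcp_pos"]; print(T, o["tcp_rot"])
for c in("scene","wrist","top"):
    i=viewer.camera_info(c);R=np.array(i["R"]);C=-R.T@np.array(i["t"]);v=C-np.array([556,228,158])
    print(c,C.round(),"view dir",R[2].round(2))
    for th in(1.7,1.45,1.2): print(th,"side + = upper/+x face", round(v@np.array([np.sin(th),0,np.cos(th)])))
i=viewer.camera_info("wrist");p=np.array(i["R"])@T+np.array(i["t"]);r=np.hypot(*p[:2]);K=np.array(i["camera_matrix"]);q=K[:2,2]+K[0,0]*np.arctan2(r,p[2])*p[:2]/r;print("tcp px in tile",(q-(245,150))*396/150)
```

```text
[545.34514447 228.92390571 257.97843538] [-9.41918588e-02 -3.14007923e+00  1.22050281e-04]
scene [ 928. -574. 1141.] view dir [-0.29  0.49 -0.82]
1.7 side + = upper/+x face 242
1.45 side + = upper/+x face 488
1.2 side + = upper/+x face 703
wrist [469. 234. 454.] view dir [ 0.26 -0.02 -0.96]
1.7 side + = upper/+x face -124
1.45 side + = upper/+x face -50
1.2 side + = upper/+x face 26
top [ 428.   10. 1415.] view dir [ 0.11  0.01 -0.99]
1.7 side + = upper/+x face -288
1.45 side + = upper/+x face 25
1.2 side + = upper/+x face 336
tcp px in tile [193.33509549 214.64943099]
```

The wrist and scene views both show the fingers resting on top of the flap's edge (true z about 213) while the TCP read 188. So the real fingertips end about 25 mm short of the reported TCP. The flap only went from about 1.7 to 1.45 rad, and the tin has not moved. I'll repeat the push 25 mm lower, which still clears the lid if that reading is wrong, and check the force at each step.

```bash
python3 - <<'E'
s=open("push.py").read()
s=s.replace("L):\n","L,D=25):\n",1).replace("hz+cz]","hz+cz-D]")
s=s.replace("P(42,90)","P(42,115)").replace("robot.servo_line(P(42,30),feed=120)","robot.servo_line(P(42,30),feed=100)")
s=s.replace("path=[(-30*np.cos(1.4),30)]","path=[(20,30),(5,30),(-30*np.cos(1.4),30)]")
s=s.replace("feed=60","feed=70").replace(">10: print",">6: print").replace("while cz>-3","while cz>-5").replace("P(-(L-10),90)","P(-(L-10),115)")
open("push.py","w").write(s)
E
python3 - <<'E'
from push import *
push(555.5,227.5,158,-.06,56)
E
```

```text
[20 30] [0.4 0.9 0.6]
[ 5 30] [ 0.9  0.7 -0.8]
[-5. 30.] [ 0.4  0.8 -0.9]
[-11.  29.] [ 0.3  0.8 -0. ]
[-18.  29.] [ 0.7  1.3 -0.6]
[-24.  27.] [-0.7  0.6  0.3]
[-31.  24.] [-0.4  0.6 -0.3]
[-37.  19.] [ 0.2  0.4 -0.1]
[-42.  13.] [-0.1  0.6  0.1]
end 1.0028890930989398 [-2.4 -0.4  6.3]
[-2.9 -1.1  6.8]
t 19.0083
```

Run:
```python
from push import *
for c in("scene","wrist"):
    viewer.read_camera(c)
    for n in("tin_tall","flap_tall_hinge","flap_tall_edge"): print(c,n,find(n,c)[:2])
push(551,20.7,123,.43,52)
```

```text
scene tin_tall [(0.75, array([551.1, 232.2,   3.9])), (0.7, array([546.2,  16.4,   0.9]))]
scene flap_tall_hinge [(0.77, array([558.5, 223.7, 156. ]))]
scene flap_tall_edge [(0.67, array([500.3, 232.2, 158.2]))]
wrist tin_tall []
wrist flap_tall_hinge [(0.85, array([551.5, 223.6, 154.6])), (0.66, array([ 473.6, -125. ,   -2.6]))]
wrist flap_tall_edge [(0.58, array([503.6, 233.5, 160.9])), (0.41, array([436.5, 121.4,   1.8]))]
[20 30] [0.3 0.3 0.5]
[ 5 30] [ 0.1 -0.3 -0.2]
[-5. 30.] [-0.7  0.8  1. ]
[-11.  29.] [-0.7  0.3  0.2]
[-17.  28.] [-0.7  0.2 -0.2]
[-23.  26.] [ 0.   0.5 -0. ]
[-29.  22.] [ 0.6 -0.  -0.4]
[-34.  18.] [-0.5  0.9 -0.9]
[-38.  12.] [-0.3  1.   0.8]
end 0.8208082664535823 [-4.5  0.6 10.5]
[-3.3  0.  10.3]
t 27.825
```

Run:
```python
from h import *
T=robot.observe()["tcp_pos"]; robot.servo_line([T[0]-60,T[1]-20,330],feed=200)
tiles=[]
for c in("scene","top","wrist"):
    im=viewer.read_camera(c)
    if c=="scene": tiles.append(cv2.resize(im[120:290,220:390],(400,400),interpolation=cv2.INTER_CUBIC))
    if c=="wrist": tiles.append(cv2.resize(im,(400,250)))
    for n in("tin_tall","tin_squat","tin_third","flap_tall_edge","flap_squat_edge","flap_squat_hinge","flap_third_edge"): print(c,n,find(n,c)[:2])
tiles[1]=np.vstack([tiles[1],np.zeros((150,400,3),np.uint8)])
cv2.imwrite("pics/end.png",np.hstack(tiles)[:,:,::-1]); print(robot.observe()["t"])
```

```text
scene tin_tall []
scene tin_squat [(0.95, array([547.3,  17.8,   3.5]))]
scene tin_third [(0.84, array([ 491.1, -241.2,   -1.4]))]
scene flap_tall_edge [(0.58, array([497.2, 232.4, 156.7]))]
scene flap_squat_edge [(0.54, array([502.8,   2. , 123.2]))]
scene flap_squat_hinge [(0.73, array([550.7,  17.9, 121.6])), (0.17, array([503.7,   4.1, 121.8]))]
scene flap_third_edge [(0.86, array([ 448.9, -264.1,  125. ]))]
top tin_tall [(0.83, array([551.1, 224.1,   2. ]))]
top tin_squat [(0.79, array([548.6,  19. ,   3.5])), (0.57, array([ 490.8, -243.5,    2.3]))]
top tin_third [(0.94, array([ 490.8, -242.9,    2.9])), (0.34, array([ 7.358e+02, -5.270e+01, -6.000e-01]))]
top flap_tall_edge [(0.69, array([473.9, 475.1,  52.5])), (0.58, array([498.5, 228.7, 156.4]))]
top flap_squat_edge []
top flap_squat_hinge [(0.66, array([552. ,  22.6, 124. ]))]
top flap_third_edge [(0.9, array([ 449.4, -266.2,  123.3])), (0.68, array([551.2, 225.9,   4.7]))]
wrist tin_tall [(0.67, array([550.2, 228.1,   3.3])), (0.37, array([ 492.3, -241.5,   -3.7]))]
wrist tin_squat [(0.75, array([548.4,  19.5,  -1.1])), (0.72, array([552.2, 224.3, 159.3]))]
wrist tin_third [(0.98, array([ 489. , -240.1,   -3.9])), (0.27, array([474.8, 478.2,  52.2]))]
wrist flap_tall_edge [(0.93, array([499. , 235. , 158.9]))]
wrist flap_squat_edge [(0.95, array([ 5.019e+02, -4.000e-01,  1.216e+02])), (0.32, array([436.7, 122.8,   1.7]))]
wrist flap_squat_hinge [(0.92, array([552.7,  23.4, 120.5]))]
wrist flap_third_edge [(0.79, array([ 447.8, -265.8,  121.9]))]
29.8417
```

View pics/end.png

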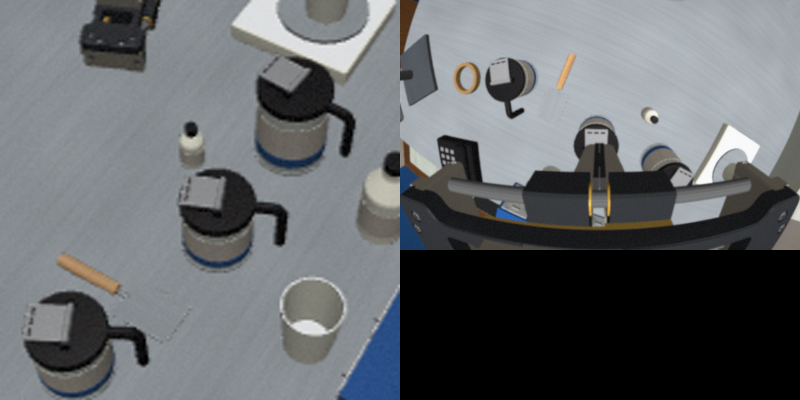

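The picture shows all three flaps lying flat, the tins where they started and nothing else moved. The measured edge heights are about 158 mm for the tall tin and 122 mm for the squat one, which match shut flaps.

```bash
python3 -c "
from h import *
print(robot.job_done())"
```

```text
the job is handed in; nothing more can be done
None
```

I pushed both raised flaps (tall and squat tins) shut and level, left the third tin shut with nothing else visibly moved, and handed the job in at about 30 s; the first push on the tall flap stalled with the fingertips on its edge (about 14 N), so I redid it lower.

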